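# Press a pin into an MDF fin with bench locking pliers

## Task

Two pairs of locking pliers are bolted flat to the bench. Take the pair whose jaws straddle the upright fin of the MDF disc: squeeze its handles together until they snap over centre and stay locked, which presses the steel pin fully home into the fin. Then flick that pair's release lever sideways so that its handles spring open again, and leave the pliers open and the pin home.

Things in the scene. Friction and masses are not known exactly. Their poses are not given: they have to be found in the camera images.
- grip (a point): Squeeze point of the steel pliers on the disc: midway between their handles, halfway up, 56 mm over the bench. Axes: x level along the pliers to the jaws (pivot 95 mm ahead, disc Ø170, 30 mm high, centre 207 mm ahead, fin to 85 mm high), y across the handles, z up. Handles: bars 22 mm high, ending 50 mm behind it, over a 12 mm thick base. An empty twin pair about 0.3 m away in y is not used.
- pliers (a joint): Swing of each handle, rad: 0 fully open, 0.16 locked. Past 0.125 (over centre) it snaps shut and stays; below, it springs open. Both handles, 11 mm thick, swing equally; at the squeeze point they measure 62 mm over their outsides open (splayed; 66 mm for 20 mm wide pads), 32 mm locked. Squeezing takes 10 to 14 N on each; a 25 N grip does it.
- release (a joint): Turn of the release lever, rad: 0 straight back, sprung; limits ±0.7, positive counter-clockwise from above. Upright axis 30 mm behind the squeeze point; it ends in an upright tab 90 mm behind that point, 14 mm along x, 10 mm thick in y, 50 to 95 mm over the bench; arm top at 75 mm. About 0.5 rad either way (tab 29 mm sideways, a few N) wedges the locked handles apart and they spring open.
- pin (a joint): How far the steel pin (head Ø14 mm, level, on one side of the fin, between the jaws, 56 mm over the bench) has been pressed in, m: starts at 0 to 0.0015, fully home at 0.008. Locking the pliers presses it home; it stays where it is left.

How it is judged:
By the outcome, as a careful person would: the job done as asked, in the order asked, and still so for the second after the job is handed in, with the robot touching nothing.
It also fails if it takes over 42 s, if anything falls off the work surface, if the arm or the gripper's body presses on something with over 40 N, if the wrist force passes 120 N, or if a joint passes its speed limit or range.

## Robot

A 6-joint arm with a two-finger parallel gripper is mounted at the origin on the work surface. World frame = base frame: x ahead of the robot, y to its left, z up, the work surface at z = 0. Lengths are in m, angles in rad, forces in N, time in s.
With the tool pointing down it reaches from about 0.25 to 0.775 m from the base axis. Payload 4 kg.
Tool frame: the origin (TCP) lies at the very end of the fingers, on their centre line; the grasp point (between the pads) lies env.grip_depth behind it (env.grip_depth is the distance from the TCP to the grasp point, in m); z points along the fingers, y is the line along which they close (so a half turn about z gives the same grasp; the last joint's range is limited). The gripper opens to 85 mm and grips with 20 to 120 N. Pads are 22 mm wide; open, the fingers measure 114 mm over their backs; the gripper's body (76 mm by 85 mm) begins 54 mm behind the grasp point. The pads swing forward as they close: fully open they stand 13 mm farther back than shut.
Start: joints at [-1.253, 0.087, 1.371, -0, 1.684, -0.103], TCP at [0.225, -0.502, 0.231] pointing down, gripper open.
Joint ranges: [-3.1, 3.1], [-0.76, 2.03], [0.27, 2.55], [-1.08, 4.22], [0.17, 2.65], [-2.57, 2.57]. Speed limits (rad/s): [2.79, 2.79, 3.14, 3.14, 3.14, 3.14].

## Interface

Orientations are given as a unit quaternion [x, y, z, w].
In Python, from rig import env, read_camera, camera_params gives the robot as it stands.
- The arm moves only by the tool carry_out, never from a script. Its arguments are lists of equal length, an entry for each row: "dr": the turn, a rotation vector about the world's x, y, z in rad, a list of three; "linear": the shift along the world's x, y, z in mm, a list of three; "jaw": the finger opening in mm, from 0 to 85.4. A call has 1 to 8 rows; each row shifts and turns the commanded pose from where the row before left it; what a row does not reach is not made up. A row lasts 1/10 s, in which the tool goes at most 50 mm and 8.59 degrees, less where a joint would pass 70% of its speed; a pose out of reach is approached as far as the arm can. A call is refused whole if a number of a shift passes 50 or a number of a turn 0.15, either way. A call with a gripper value outside its range is refused whole. The fingers move at their own pace and stop on an object; "grip_force" is the grip in N (left out, the last holds). Time passes only in rows, so rows that do not move let the fingers close. It gives the time, the measured TCP pose, the force, the opening and the grip force at its end, in the units of the state.
- env.sense(): the state, without advancing time (a new reading comes with each control period).
- read_camera(name): name is "side" or "top" or "wrist"; returns the picture (420x560x3 uint8, red, green, blue); there is no depth.
- camera_params(name): a dict with "fx", "fy", "cx", "cy" (pixels), "R" (3x3) and "t" (3): a world point X has camera coordinates R X + t. Camera axes: x right, y down, z forward; pixel columns grow to the right and rows downward; lengths in m; the calibration is good to about 2 mm. A picture is of the moment at which its call begins: read the wrist's pose just before it. camera_params takes no time and is no camera call; for the wrist camera it gives the pose at the moment of the call.
- env.hand_in(): hands the job in; it is judged then, once.
The state is a dict: "time": time; "joint_pos": joint angles; "qd": joint speeds; "joint_torque": joint torques, N m; "ee_pos": TCP position; "tool_rot": TCP orientation; "ft_force": force on the tool from outside, world axes, zero at the start; "torque": the same for the moment, N m; "grip_width": opening from 0.0 (shut) to 1.0 (fully open); "gripper_force": force on a finger pad.
Only numpy, scipy, OpenCV 4.12 (cv2) and the standard library are available. Lean on these libraries where they do the work, as an engineer would, in place of code of your own. Each camera call takes 0.05 s, during which the arm holds its last target. There are 200 camera calls.

## Working session

There is one attempt and no reset: what is moved stays moved. The work goes in short steps, Python scripts to look and compute and a tool call to move; the robot and the scene stay as the last step left them, time stands still between calls to the robot, and variables do not carry over. Pictures are saved under pics/ and viewed, at most 10 in all, crops included, and the job is handed in when it is done.

Besides the shell and the picture viewer there is one more tool, called after "Call:" as a command line: name --argument value ..., lists and objects as JSON in quotes. carry_out: Moves the arm, as the interface text tells. Its arguments: {"type":"object","properties":{"dr":{"type":"array","items":{"type":"array","items":{"type":"number"}}},"linear":{"type":"array","items":{"type":"array","items":{"type":"number"}}},"jaw":{"type":"array","items":{"type":"number"}},"grip_force":{"type":"number"}},"required":["dr","linear","jaw"]}

```bash
mkdir -p pics; python3 - <<'E'
from rig import env, read_camera, camera_params
import cv2,numpy as np
print(env.sense(),env.grip_depth)
for n in("top","side"):
    p=camera_params(n);print(n,p)
    im=read_camera(n);cv2.imwrite(f"pics/{n}0.png",im[:,:,::-1])
E
```

```text
{'time': 0.0, 'joint_pos': array([-1.25312631e+00,  8.79555601e-02,  1.37228135e+00, -2.96924749e-05,
        1.68361780e+00, -1.03071671e-01]), 'qd': array([-9.04416589e-04,  6.04586727e-04,  2.89974934e-04,  1.16689896e-04,
       -5.66442616e-05,  1.67682698e-03]), 'joint_torque': array([-6.53358657e-04, -3.51868486e+01, -3.13270712e+01, -3.93774229e-06,
        1.07158869e-02,  1.52388003e-05]), 'ee_pos': array([ 0.22448091, -0.50154236,  0.23012509]), 'tool_rot': array([ 9.77953262e-01,  2.08820829e-01, -1.35794068e-04, -1.12293924e-03]), 'ft_force': array([-0.30421134, -0.54028764, -0.70785252]), 'torque': array([-0.07709181,  0.01000444, -0.01144915]), 'gripper_force': 0.0, 'grip_width': 1.0013754601580551} 0.0187
top {'fx': 425.9325433862885, 'fy': 425.9325433862885, 'cx': 278.30572996352646, 'cy': 203.1917388287025, 'R': array([[-0.01463768, -0.99904121, -0.04126007],
       [-0.99074993,  0.02005901, -0.13420959],
       [ 0.13490855,  0.03891389, -0.99009363]]), 't': array([0.00148056, 0.63572344, 0.64172631])}
side {'fx': 508.94068280313707, 'fy': 508.94068280313707, 'cx': 283.2751028367364, 'cy': 216.35197207959442, 'R': array([[-0.94288786, -0.33287299,  0.01257227],
       [-0.25613566,  0.70035996, -0.66625104],
       [ 0.21297186, -0.63142023, -0.74562154]]), 't': array([0.60208499, 0.21487214, 0.7118454 ])}
```

View pics/top0.png

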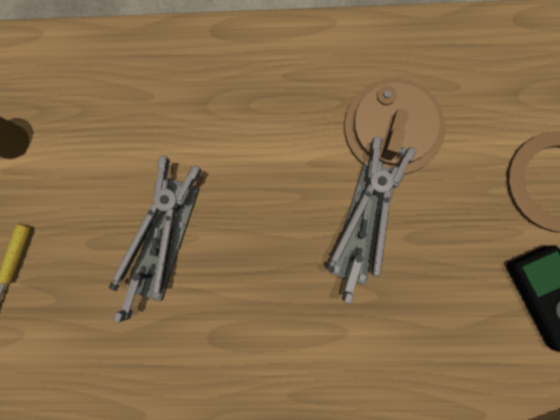

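View pics/side0.png

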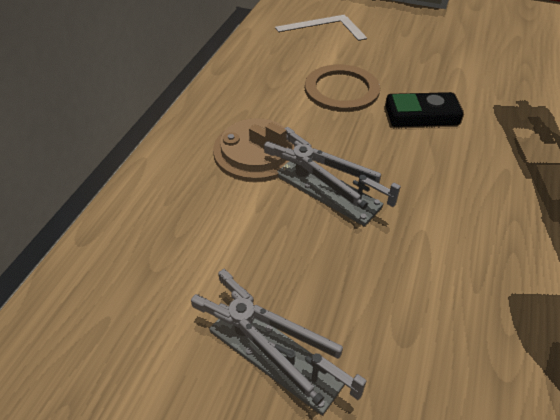

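The top view shows the disc pair with its pivot at about (382,181), handle ends at (333,268) and (377,273), and the tab top at (348,297). In the side view the disc pair is the farther one, with its tab at (394,192) and pivot at (304,150). I'll backproject these points.

```bash
cat > h.py <<'E'
from rig import env, read_camera, camera_params
import cv2,numpy as np
def bp(p,uv,z):
    R,t=np.array(p["R"]),np.array(p["t"])
    c=-R.T@t; d=R.T@np.array([(uv[0]-p["cx"])/p["fx"],(uv[1]-p["cy"])/p["fy"],1])
    return c+d*(z-c[2])/d[2]
def pr(p,X):
    c=np.array(p["R"])@np.asarray(X,float)+p["t"]
    return np.array([p["cx"]+p["fx"]*c[0]/c[2],p["cy"]+p["fy"]*c[1]/c[2]])
def model(g,a):
    "points of the pliers from grip xy and heading"
    L=dict(pivot=(95,0,70),grip=(0,0,56),tab=(-90,0,95),tabbot=(-90,0,50),disc=(207,0,30),hl=(-50,33,67),hr=(-50,-33,67))
    c,s=np.cos(a),np.sin(a)
    return {k:np.array([g[0]+(c*x-s*y)/1e3,g[1]+(s*x+c*y)/1e3,z/1e3]) for k,(x,y,z) in L.items()}
E
python3 - <<'E'
from h import *
p=camera_params("top");s=camera_params("side")
P=bp(p,(382,181),.07);T=bp(p,(348.5,297),.095);D=bp(p,(399,118),.03)
A=bp(p,(333,267),.067);B=bp(p,(377,272),.067)
for n,x in zip("PTDAB",(P,T,D,A,B)):print(n,x.round(4),pr(s,x).round(0))
print("PT",np.hypot(*(P-T)[:2]),"PD",np.hypot(*(D-P)[:2]),"AB",np.hypot(*(A-B)[:2]))
a=np.arctan2(*(P-T)[1::-1]);g=P[:2]-.095*np.array([np.cos(a),np.sin(a)])
print("heading",a,np.arctan2(*(D-P)[1::-1]),"grip",g)
im=cv2.imread("pics/top0.png");im2=cv2.imread("pics/side0.png")
for k,X in model(g,a).items():
    for I,q in((im,p),(im2,s)):
        cv2.circle(I,tuple(int(v) for v in pr(q,X).round()),1,(0,0,255),-1)
o=np.vstack([cv2.resize(im[70:320,270:470],None,fx=2,fy=2,interpolation=2)[:,:400],]);o2=cv2.resize(im2[100:240,210:410],(400,280),interpolation=2)
o2=np.vstack([o2,np.zeros((220,400,3),np.uint8)])
cv2.imwrite("pics/c1.png",np.hstack([o,o2]))
E
```

```text
P [ 0.6632 -0.1708  0.07  ] [303. 148.]
T [ 0.491  -0.1102  0.095 ] [394. 184.]
D [ 0.7763 -0.2121  0.03  ] [253. 138.]
A [ 0.5334 -0.0918  0.067 ] [363. 198.]
B [ 0.525  -0.1574  0.067 ] [377. 173.]
PT 0.18249134588409777 PD 0.12045537409145497 AB 0.06612159601203428
heading -0.3384940475250074 -0.34988293604598514 grip [ 0.57356693 -0.13925246]
```

View pics/c1.png

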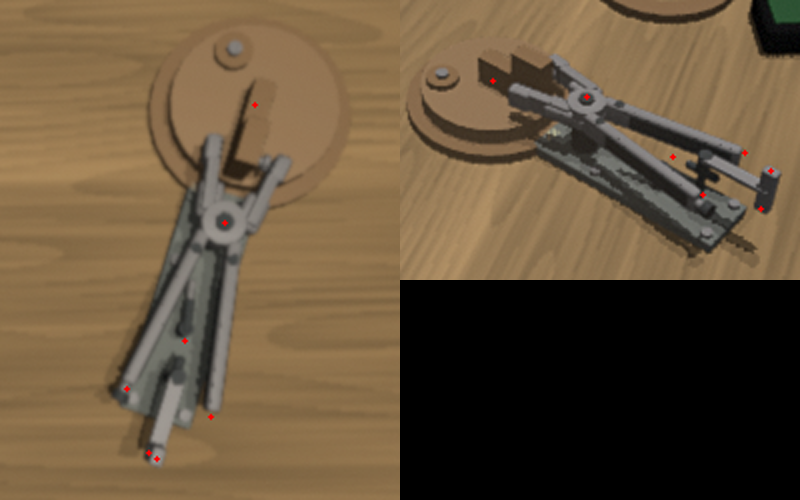

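The model fits both views: distances are 182 mm against 185 expected, 120 against 112, and 66 at the handles. The grip is at about (0.574, -0.139) with heading -0.34. I'll move above it and check with the wrist camera.

Call:
carry_out --dr '[[0,0,-0.07],[0,0,-0.07],[0,0,-0.07],[0,0,-0.07],[0,0,-0.07],[0,0,-0.07],[0,0,-0.07],[0,0,-0.07]]' --linear '[[25,26,0],[25,26,0],[25,26,0],[25,26,0],[25,26,0],[25,26,0],[25,26,0],[25,26,0]]' --jaw '[85,85,85,85,85,85,85,85]' --grip_force 30

```text
time: 0.9
ee_pos: [0.4253, -0.2926, 0.2308]
tool_rot: [0.997, -0.071, -0.0, -0.0]
ft_force: [0.4, 0.1, 0.5]
grip_width: 0.998
gripper_force: 0.0
```

Call:
carry_out --dr '[[0,0,-0.07],[0,0,-0.07],[0,0,-0.06],[0,0,0],[0,0,0],[0,0,0],[0,0,0]]' --linear '[[25,26,-10],[25,26,-10],[25,26,-10],[25,26,-10],[25,26,-10],[24.5,24.5,-10],[0,0,0]]' --jaw '[85,85,85,85,85,85,85]'

```text
time: 1.6
ee_pos: [0.5751, -0.1358, 0.1681]
tool_rot: [0.986, -0.166, -0.002, -0.001]
ft_force: [-0.4, -0.2, -1.4]
grip_width: 0.997
gripper_force: 0.0
```

```bash
python3 - <<'E'
from h import *
s=env.sense();print(s["time"],s["ee_pos"],s["tool_rot"],s["joint_pos"],s["ft_force"])
p=camera_params("wrist");im=read_camera("wrist")[:,:,::-1].copy()
cv2.imwrite("pics/w1raw.png",im)
for k,X in model((.574,-.139),-.34).items(): cv2.circle(im,tuple(int(v) for v in pr(p,X).round()),2,(0,0,255),-1);print(k,pr(p,X).round())
cv2.imwrite("pics/w1.png",im)
E
```

```text
1.6 [ 0.57505403 -0.13580685  0.16811336] [ 0.98605867 -0.16637862 -0.0022239  -0.00122862] [-0.32879605  0.20100772  1.36768942  0.00170944  1.57768079  1.57632095] [-0.39056702 -0.24147693 -1.35960958]
pivot [286.  65.]
grip [284. 202.]
tab [284. 336.]
tabbot [283. 301.]
disc [ 287. -116.]
hl [241. 268.]
hr [327. 269.]
```

View pics/w1.png

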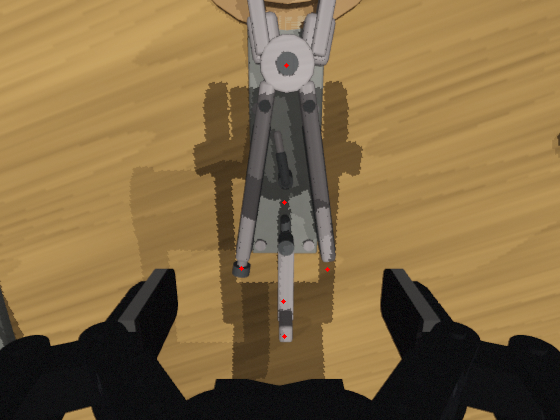

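The wrist view confirms the model: the pivot, tab and handle ends all project within about 2 px. Descending around the handles.

Call:
carry_out --dr '[[0,0,0],[0,0,0],[0,0,0],[0,0,0],[0,0,0],[0,0,0],[0,0,0]]' --linear '[[0,0,-30],[0,0,-30],[0,0,-30],[0,0,-25],[0,0,-20],[0,0,0],[0,0,0]]' --jaw '[85,85,85,85,85,85,85]'

```text
time: 2.35
ee_pos: [0.5738, -0.1404, 0.0367]
tool_rot: [0.986, -0.169, -0.0, 0.0]
ft_force: [-0.1, 0.3, 0.4]
grip_width: 0.995
gripper_force: 0.0
```

Call:
carry_out --dr '[[0,0,0],[0,0,0],[0,0,0],[0,0,0],[0,0,0],[0,0,0],[0,0,0],[0,0,0]]' --linear '[[0,0,0],[0,0,0],[0,0,0],[0,0,0],[0,0,0],[0,0,0],[0,0,0],[0,0,0]]' --jaw '[70,60,52,45,40,35,30,28]' --grip_force 28

```text
time: 3.15
ee_pos: [0.5748, -0.141, 0.0383]
tool_rot: [0.986, -0.169, 0.001, 0.001]
ft_force: [-3.4, -3.6, 7.0]
grip_width: 0.355
gripper_force: 28.0
```

Call:
carry_out --dr '[[0,0,0],[0,0,0],[0,0,0],[0,0,0],[0,0,0],[0,0,0],[0,0,0],[0,0,0]]' --linear '[[0,0,0],[0,0,0],[0,0,0],[0,0,0],[0,0,0],[0,0,0],[0,0,0],[0,0,0]]' --jaw '[28,28,28,28,28,28,28,28]'

```text
time: 3.95
ee_pos: [0.5748, -0.141, 0.0383]
tool_rot: [0.986, -0.169, 0.001, 0.001]
ft_force: [-3.8, -4.0, 6.9]
grip_width: 0.356
gripper_force: 28.0
```

The opening is 30.4 mm, about the locked size. I'll let go, rise and look.

Call:
carry_out --dr '[[0,0,0],[0,0,0],[0,0,0],[0,0,0],[0,0,0],[0,0,0],[0,0,0],[0,0,0]]' --linear '[[0,0,0],[0,0,0],[0,0,0],[0,0,0],[0,0,0],[0,0,0],[0,0,0],[0,0,0]]' --jaw '[45,60,75,85,85,85,85,85]'

```text
time: 4.75
ee_pos: [0.5742, -0.1395, 0.0363]
tool_rot: [0.986, -0.169, -0.0, 0.0]
ft_force: [0.5, -1.0, 0.0]
grip_width: 0.991
gripper_force: 0.0
```

Call:
carry_out --dr '[[0,0,0],[0,0,0],[0,0,0],[0,0,0],[0,0,0],[0,0,0],[0,0,0]]' --linear '[[0,0,20],[0,0,30],[0,0,30],[0,0,30],[0,0,25],[0,0,0],[0,0,0]]' --jaw '[85,85,85,85,85,85,85]'

```text
time: 5.45
ee_pos: [0.5743, -0.1396, 0.1717]
tool_rot: [0.986, -0.169, 0.001, 0.0]
ft_force: [-0.2, -0.2, -0.4]
grip_width: 0.998
gripper_force: 0.0
```

```bash
python3 - <<'E'
from h import *
s=env.sense();print(s["time"],s["ee_pos"],s["joint_pos"],s["grip_width"])
p=camera_params("wrist");im=read_camera("wrist")[:,:,::-1].copy()
for k,X in model((.574,-.139),-.34).items(): print(k,pr(p,X).round())
t=read_camera("top")[:,:,::-1]
o=cv2.resize(t[70:320,270:470],(336,420),interpolation=2)
o=np.hstack([im,o]);cv2.imwrite("pics/w2.png",cv2.resize(o,(800,int(420*800/o.shape[1]))))
E
```

```text
5.45 [ 0.57434234 -0.13961918  0.17167226] [-3.34333268e-01  1.95800434e-01  1.36669659e+00 -7.39041109e-05
  1.57791671e+00  1.57570546e+00] 0.9979521308837574
pivot [279.  68.]
grip [279. 202.]
tab [279. 335.]
tabbot [279. 301.]
disc [ 279. -110.]
hl [236. 268.]
hr [321. 268.]
```

View pics/w2.png

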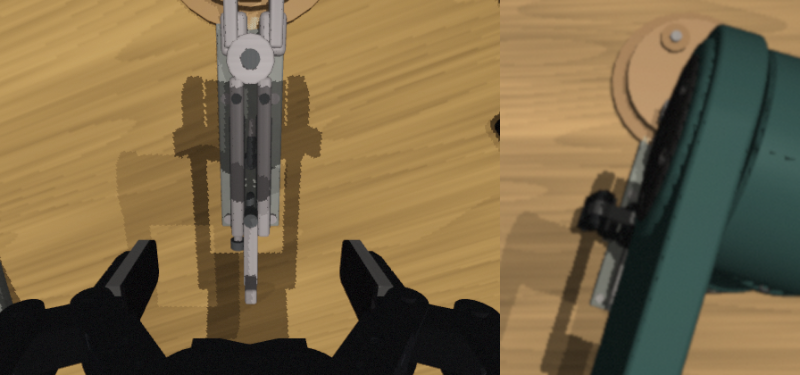

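The pliers are locked, with the handles parallel at (237,242) and (265,232) in the resized view, and they stay shut with nothing touching them. Next I'll straddle the release tab with a 34 mm opening and push it sideways.

Call:
carry_out --dr '[[0,0,0],[0,0,0],[0,0,0],[0,0,0],[0,0,0],[0,0,0],[0,0,0],[0,0,0]]' --linear '[[-27,9.5,0],[-27,9.5,0],[-27,9.5,0],[0,0,0],[0,0,-30],[0,0,-10],[0,0,0],[0,0,0]]' --jaw '[60,40,34,34,34,34,34,34]'

```text
time: 6.35
ee_pos: [0.4934, -0.1111, 0.131]
tool_rot: [0.986, -0.169, -0.001, -0.0]
ft_force: [0.2, -0.3, 0.6]
grip_width: 0.4
gripper_force: 0.0
```

```bash
python3 - <<'E'
from h import *
s=env.sense();print(s["time"],s["ee_pos"],s["grip_width"]*85.4,s["ft_force"])
print(model((.574,-.139),-.34)["tab"])
p=camera_params("wrist");im=read_camera("wrist")[:,:,::-1].copy()
cv2.imwrite("pics/w3.png",im)
E
```

```text
6.35 [ 0.4933751  -0.11112724  0.13099599] 34.14789386297098 [ 0.15710975 -0.29909001  0.63649712]
[ 0.48915208 -0.10898616  0.095     ]
```

View pics/w3.png

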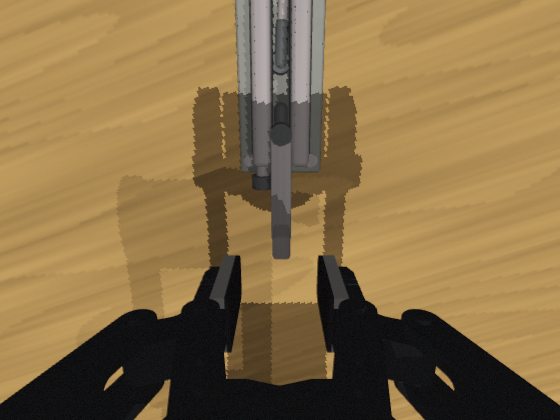

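The tab at (281,245) is centred between the pads at (230,270) and (330,270). Descending and pushing.

Call:
carry_out --dr '[[0,0,0],[0,0,0],[0,0,0],[0,0,0],[0,0,0]]' --linear '[[0,0,-20],[0,0,-20],[0,0,-15],[0,0,-7],[0,0,0]]' --jaw '[34,34,34,34,34]'

```text
time: 6.9
ee_pos: [0.4931, -0.111, 0.0691]
tool_rot: [0.986, -0.169, -0.0, -0.0]
ft_force: [0.4, 0.7, 0.5]
grip_width: 0.401
gripper_force: 0.0
```

Call:
carry_out --dr '[[0,0,0],[0,0,0],[0,0,0],[0,0,0],[0,0,0],[0,0,0],[0,0,0],[0,0,0]]' --linear '[[-2,-5.7,0],[-2,-5.7,0],[-2,-5.7,0],[-2,-5.7,0],[-2,-5.7,0],[-2,-5.7,0],[0,0,0],[0,0,0]]' --jaw '[34,34,34,34,34,34,34,34]'

```text
time: 7.7
ee_pos: [0.4808, -0.1454, 0.0692]
tool_rot: [0.986, -0.169, -0.0, 0.0]
ft_force: [0.8, 1.4, 1.2]
grip_width: 0.395
gripper_force: 0.7
```

Call:
carry_out --dr '[[0,0,0],[0,0,0],[0,0,0],[0,0,0],[0,0,0]]' --linear '[[-1,-2.8,0],[-1,-2.8,0],[-1,-2.8,0],[0,0,0],[0,0,0]]' --jaw '[34,34,34,34,34]'

```text
time: 8.2
ee_pos: [0.4779, -0.1536, 0.0692]
tool_rot: [0.986, -0.169, -0.0, -0.0]
ft_force: [-0.3, 1.4, -0.1]
grip_width: 0.397
gripper_force: 0.9
```

```bash
python3 - <<'E'
from h import *
im=read_camera("wrist")[:,:,::-1].copy()
cv2.imwrite("pics/w4.png",im)
E
```

```text
(no output)
```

View pics/w4.png

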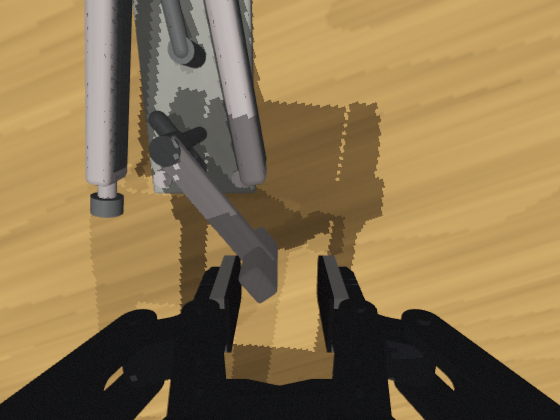

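The handles have sprung open: their ends are at (107,180) and (250,175), and the lever is swung to (262,275). I'll move back to centre, lift and retreat far enough for the top camera to see.

Call:
carry_out --dr '[[0,0,0],[0,0,0],[0,0,0],[0,0,0],[0,0,0],[0,0,0],[0,0,0],[0,0,0]]' --linear '[[3,8.5,0],[3,8.5,0],[3,8.5,0],[3,8.5,0],[3,8.5,0],[0,0,0],[0,0,30],[0,0,40]]' --jaw '[34,34,34,34,34,34,34,34]'

```text
time: 9.05
ee_pos: [0.4913, -0.1105, 0.1373]
tool_rot: [0.986, -0.169, -0.003, -0.0]
ft_force: [0.1, -1.3, 0.6]
grip_width: 0.396
gripper_force: 0.0
```

Call:
carry_out --dr '[[0,0,0],[0,0,0],[0,0,0],[0,0,0],[0,0,0],[0,0,0],[0,0,0],[0,0,0]]' --linear '[[0,0,40],[-20,-35,10],[-20,-35,0],[-20,-35,0],[-20,-35,0],[-10,-35,0],[0,-35,0],[0,0,0]]' --jaw '[34,34,34,34,34,34,34,34]'

```text
time: 9.85
ee_pos: [0.4021, -0.325, 0.1891]
tool_rot: [0.985, -0.171, -0.0, 0.001]
ft_force: [-0.4, 0.2, -1.3]
grip_width: 0.401
gripper_force: 0.0
```

```bash
python3 - <<'E'
from h import *
s=env.sense();print(s["time"],s["ee_pos"],s["ft_force"])
t=read_camera("top")[:,:,::-1];d=read_camera("side")[:,:,::-1]
o=cv2.resize(t[70:320,270:470],(400,500),interpolation=2)
o2=cv2.resize(d[100:240,210:410],(400,280),interpolation=2)
o3=cv2.resize(d[105:175,225:340],(400,220),interpolation=2)
cv2.imwrite("pics/f.png",np.hstack([o,np.vstack([o2,o3])]))
E
```

```text
9.85 [ 0.40214256 -0.32496953  0.18905236] [-0.38375186  0.1749467  -1.25399057]
```

View pics/f.png

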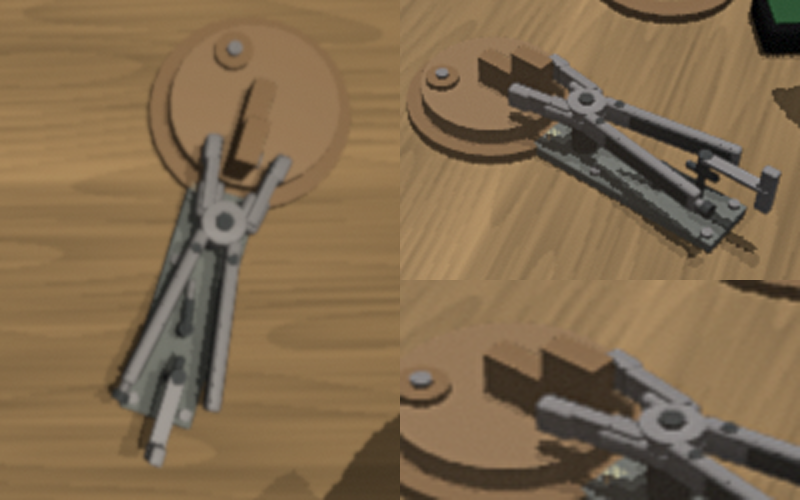

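The pliers are open and the lever is straight again. The pin head that showed beside the fin at about (267,160) in the earlier crop is now flush. Handing in.

```bash
python3 -c "
from rig import env
print(env.hand_in())"
```

```text
the job is handed in; nothing more can be done
None
```

I locked the pliers on the disc and flicked their release lever. They are open again, the pin looks fully home in the camera views, and the job was handed in at about 10 s with the arm clear.

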